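Consolidate the nozzle trays and stack the empties

TASK

Three equal four-pocket parts trays hold ceramic nozzles: one holds two, the others one each. Move the two single nozzles into the free pockets of the tray that holds two, so that it is full with one upright nozzle in each pocket, leaving that tray where it stands; then stack the two emptied trays one on the other on the bench, fully nested and lined up. Set everything down gently without dropping it, and do not disturb the other things on the bench.

Things in the scene. Friction and masses are not known exactly. Their poses are not given: they have to be found in the camera images.
- tray_a: loose sheet-metal tray, 180 (its x) x 50 (y) x 26 mm high, 0.25 kg, to be filled. Origin: centre of underside, z up. Walls 3 mm thick; floor top 8 mm above origin; three cross dividers (tops at 16 mm) make a row of four pockets 42 x 44 mm, centred at x = -66, -22, +22, +66 mm. Starts with a nozzle in the pockets x = -66 and +22; each may stand some mm off centre.
- tray_b: tray just like tray_a, starts with one nozzle, in the end pocket x = +66 mm. Two 6 mm rod skids along x under each tray stick out 5 mm below its floor plate; stacked, they drop inside the walls of the tray below with 2.5 mm of play each way and the plate rests on those walls, the upper origin 21 mm above the lower (either end may point either way).
- tray_c: tray just like tray_a and tray_b (same size, pockets, skids, origin), starts with one nozzle, in the pocket x = -22 mm. An empty tray can be gripped from above across its 50 mm width at mid length; hold it at least 6 mm above its underside, so that the fingertips clear the tray below when stacking.
- tray_a_pocket0 (a point): centre of the floor of the pocket at x = -66 mm of tray_a (pocket 42 x 44 mm)
- tray_a_pocket1 (a point): centre of the floor of the pocket at x = -22 mm of tray_a (pocket 42 x 44 mm)
- tray_a_pocket2 (a point): centre of the floor of the pocket at x = +22 mm of tray_a (pocket 42 x 44 mm)
- tray_a_pocket3 (a point): centre of the floor of the pocket at x = +66 mm of tray_a (pocket 42 x 44 mm)
- nozzle_1: ceramic nozzle, an upright terracotta-coloured round sleeve (all are alike), 44 mm tall, 20 mm in diameter (its neck looks slimmer but is gripped as 20 mm), 0.02 kg; standing in a pocket its top is 52 mm above the bench, 26 mm above the tray's walls. Origin: centre of its underside, z up along it. Which of the four is in which tray varies.
- nozzle_2: ceramic nozzle, an upright terracotta-coloured round sleeve (all are alike), 44 mm tall, 20 mm in diameter (its neck looks slimmer but is gripped as 20 mm), 0.02 kg; standing in a pocket its top is 52 mm above the bench, 26 mm above the tray's walls. Origin: centre of its underside, z up along it. Which of the four is in which tray varies.
- nozzle_3: ceramic nozzle, an upright terracotta-coloured round sleeve (all are alike), 44 mm tall, 20 mm in diameter (its neck looks slimmer but is gripped as 20 mm), 0.02 kg; standing in a pocket its top is 52 mm above the bench, 26 mm above the tray's walls. Origin: centre of its underside, z up along it. Which of the four is in which tray varies.
- nozzle_4: ceramic nozzle, an upright terracotta-coloured round sleeve (all are alike), 44 mm tall, 20 mm in diameter (its neck looks slimmer but is gripped as 20 mm), 0.02 kg; standing in a pocket its top is 52 mm above the bench, 26 mm above the tray's walls. Origin: centre of its underside, z up along it. Which of the four is in which tray varies.
- block_steel: bystander: ground steel block, 40x55x30 mm high; origin centre of its underside
- flux_tin: bystander: round olive tin, diameter 65, 31 mm high; origin centre of its underside
- bar_round: bystander: round steel offcut lying down, 25 mm diameter, 90 mm long; origin centre of its underside

How it is judged:
On the way, in this order (a step that is already met when the one before it is completed fails the run):
1. tray_a is full: one upright nozzle standing in each of its four pockets (((distance between nozzle_1 and tray_a_pocket0 below 0.019 m and angle between nozzle_1's own z axis and vertical below 0.12 rad) or (distance between nozzle_2 and tray_a_pocket0 below 0.019 m and angle between nozzle_2's own z axis and vertical below 0.12 rad) or (distance between nozzle_3 and tray_a_pocket0 below 0.019 m and angle between nozzle_3's own z axis and vertical below 0.12 rad) or (distance between nozzle_4 and tray_a_pocket0 below 0.019 m and angle between nozzle_4's own z axis and vertical below 0.12 rad)) and ((distance between nozzle_1 and tray_a_pocket1 below 0.019 m and angle between nozzle_1's own z axis and vertical below 0.12 rad) or (distance between nozzle_2 and tray_a_pocket1 below 0.019 m and angle between nozzle_2's own z axis and vertical below 0.12 rad) or (distance between nozzle_3 and tray_a_pocket1 below 0.019 m and angle between nozzle_3's own z axis and vertical below 0.12 rad) or (distance between nozzle_4 and tray_a_pocket1 below 0.019 m and angle between nozzle_4's own z axis and vertical below 0.12 rad)) and ((distance between nozzle_1 and tray_a_pocket2 below 0.019 m and angle between nozzle_1's own z axis and vertical below 0.12 rad) or (distance between nozzle_2 and tray_a_pocket2 below 0.019 m and angle between nozzle_2's own z axis and vertical below 0.12 rad) or (distance between nozzle_3 and tray_a_pocket2 below 0.019 m and angle between nozzle_3's own z axis and vertical below 0.12 rad) or (distance between nozzle_4 and tray_a_pocket2 below 0.019 m and angle between nozzle_4's own z axis and vertical below 0.12 rad)) and ((distance between nozzle_1 and tray_a_pocket3 below 0.019 m and angle between nozzle_1's own z axis and vertical below 0.12 rad) or (distance between nozzle_2 and tray_a_pocket3 below 0.019 m and angle between nozzle_2's own z axis and vertical below 0.12 rad) or (distance between nozzle_3 and tray_a_pocket3 below 0.019 m and angle between nozzle_3's own z axis and vertical below 0.12 rad) or (distance between nozzle_4 and tray_a_pocket3 below 0.019 m and angle between nozzle_4's own z axis and vertical below 0.12 rad))), for 0.2 s.
2. tray_b and tray_c are nested one on the other (((horizontal distance between tray_b and tray_c below 0.006 m and z of tray_b in the frame of tray_c between 0.018 and 0.0235 m and angle between the x axis of tray_b and the x axis of tray_c, either way round below 0.06 rad and angle between tray_c's own z axis and vertical below 0.04 rad and angle between tray_b's own z axis and vertical below 0.05 rad and height (world z) of tray_c below 0.004 m) or (horizontal distance between tray_c and tray_b below 0.006 m and z of tray_c in the frame of tray_b between 0.018 and 0.0235 m and angle between the x axis of tray_c and the x axis of tray_b, either way round below 0.06 rad and angle between tray_b's own z axis and vertical below 0.04 rad and angle between tray_c's own z axis and vertical below 0.05 rad and height (world z) of tray_b below 0.004 m))), for 0.2 s.
At the end, for the whole second after the job is handed in: One nozzle upright (0.12 rad) on the floor of each pocket of tray_a, which is flat on the bench within 40 mm of its start; one of tray_b, tray_c flat on the bench, the other nested on it (6 mm sideways, 18 to 23.5 mm up, 0.06 rad in yaw, level); all at rest (all of step 1 and ((horizontal distance between tray_b and tray_c below 0.006 m and z of tray_b in the frame of tray_c between 0.018 and 0.0235 m and angle between the x axis of tray_b and the x axis of tray_c, either way round below 0.06 rad and angle between tray_c's own z axis and vertical below 0.04 rad and angle between tray_b's own z axis and vertical below 0.05 rad and height (world z) of tray_c below 0.004 m) or (horizontal distance between tray_c and tray_b below 0.006 m and z of tray_c in the frame of tray_b between 0.018 and 0.0235 m and angle between the x axis of tray_c and the x axis of tray_b, either way round below 0.06 rad and angle between tray_b's own z axis and vertical below 0.04 rad and angle between tray_c's own z axis and vertical below 0.05 rad and height (world z) of tray_b below 0.004 m)) and distance of tray_a from where it was at the start of the episode below 0.04 m and height (world z) of tray_a below 0.004 m and angle between tray_a's own z axis and vertical below 0.04 rad and linear speed of each of nozzle_1, nozzle_2, nozzle_3, nozzle_4, tray_a, tray_b, tray_c below 0.02 m/s); the robot touches nothing.
It fails at once if a nozzle or tray is dropped or flung (moves faster than 0.6 m/s while nothing of the robot touches it) ((linear speed of nozzle_1 above 0.6 m/s and contact force between nozzle_1 and the fingers below 0.02 N and contact force between nozzle_1 and the arm below 0.02 N) or (linear speed of nozzle_2 above 0.6 m/s and contact force between nozzle_2 and the fingers below 0.02 N and contact force between nozzle_2 and the arm below 0.02 N) or (linear speed of nozzle_3 above 0.6 m/s and contact force between nozzle_3 and the fingers below 0.02 N and contact force between nozzle_3 and the arm below 0.02 N) or (linear speed of nozzle_4 above 0.6 m/s and contact force between nozzle_4 and the fingers below 0.02 N and contact force between nozzle_4 and the arm below 0.02 N) or (linear speed of tray_a above 0.6 m/s and contact force between tray_a and the fingers below 0.02 N and contact force between tray_a and the arm below 0.02 N) or (linear speed of tray_b above 0.6 m/s and contact force between tray_b and the fingers below 0.02 N and contact force between tray_b and the arm below 0.02 N) or (linear speed of tray_c above 0.6 m/s and contact force between tray_c and the fingers below 0.02 N and contact force between tray_c and the arm below 0.02 N)).
It fails at once if the steel block, the tin or the round offcut is moved more than 30 mm (distance of any of block_steel, flux_tin, bar_round from where it was at the start of the episode above 0.03 m).
It also fails if it takes over 72 s, if anything falls off the work surface, if the arm or the gripper's body presses on something with over 40 N, if the wrist force passes 120 N, or if a joint passes its speed limit or range.

ROBOT

A 6-joint arm with a two-finger parallel gripper is mounted at the origin on a cart in front of the work surface, level with it; the furniture and walls round the work are solid. World frame = base frame: x ahead of the robot, y to its left, z up, the work surface at z = 0. Lengths are in m, angles in rad, forces in N, time in s.
With the tool pointing down it reaches from about 0.35 to 0.725 m from the base axis. Payload 4.3 kg.
Tool frame: the origin (TCP) lies at the very end of the fingers, on their centre line; the grasp point (between the pads) lies 19 mm behind it; z points along the fingers, y is the line along which they close (so a half turn about z gives the same grasp; the last joint's range is limited). The gripper opens to 85 mm and grips with 20 to 120 N. Pads are 22 mm wide; open, the fingers measure 114 mm over their backs; the gripper's body (76 mm by 85 mm) begins 54 mm behind the grasp point. The pads swing forward as they close: fully open they stand 13 mm farther back than shut.
Start: joints at [1.072, 0.377, 0.081, 1.274, 0, 1.46], TCP at [0.218, 0.532, 0.231] pointing down, gripper open.
Joint ranges: [-2.72, 2.72], [-0.84, 1.66], [-1.02, 1.22], [-1.77, 2.12], [-1.37, 1.28], [-3.14, 3.14]. Speed limits (rad/s): [2.57, 2.57, 3.14, 3.14, 3.14, 3.14].

INTERFACE

Orientations are given as a 3x3 rotation matrix whose columns are the frame's x, y, z axes.
In Python, from station import robot, eyes gives the robot as it stands (robot), with the cameras (eyes).
- The arm moves only by the shell command python3 shift.py, which reads ROWS from standard input. ROWS is a JSON list of rows, 1 to 10 of them, each of 5 numbers: dx, dy, dz in shares of the most that a row can go, 1 being 50 mm, then a turn about the tool's z in normalised numbers (1 is pi/2 rad), then the finger opening in m; each row shifts and turns the commanded pose from where the row before left it, along the tool's axes as they then stand; what a row does not reach is not made up. A row lasts 1/10 s, in which the tool goes at most 0.05 m and 0.15 rad, less where a joint would pass 70% of its speed; a pose out of reach is approached as far as the arm can. The fingers move at their own pace and stop on an object; the grip force is fixed at half the most. Time passes only in rows, so rows that do not move let the fingers close. It prints the time, the measured TCP pose, the force, the opening and the grip force at its end. A shift or turn number past 1, either way, is cut back to 1. Input that does not fit is refused with a message, and nothing moves.
- robot.sense(): the state, without advancing time (a new reading comes with each control period).
- eyes.grab_frame(name): name is "scene" or "top"; returns a dict with "pixels" (420x560x3 uint8, blue, green, red), "intrinsics" (3x3 intrinsics, pixels), "R" (3x3) and "t" (3): a world point X has camera coordinates R X + t. Camera axes: x right, y down, z forward; pixel columns grow to the right and rows downward; lengths in m; the calibration is good to about 2 mm. A picture is of the moment at which its call begins. There is no depth.
- robot.job_done(): hands the job in; it is judged then, once.
The state is a dict: "time": time; "qpos": joint angles; "dq": joint speeds; "joint_torque": joint torques, N m; "tool_pos": TCP position; "orientation": TCP orientation; "force": force on the tool from outside, world axes, zero at the start; "ft_torque": the same for the moment, N m; "gripper_width": finger opening in m; "finger_force": force on a finger pad.
Only numpy, scipy, OpenCV 4.12 (cv2) and the standard library are available. Lean on these libraries where they do the work, as an engineer would, in place of code of your own. Each camera call takes 0.05 s, during which the arm holds its last target. There are 200 camera calls.

## Working session

There is one attempt and no reset: what is moved stays moved. The work goes in short steps, Python scripts to look and compute and a shell command to move; the robot and the scene stay as the last step left them, time stands still between calls to the robot, and variables do not carry over. Pictures are saved under pics/ and viewed, at most 10 in all, crops included, and the job is handed in when it is done.

```bash
ls; mkdir -p pics; python3 - <<'E'
from station import robot, eyes
import cv2,numpy as np
np.set_printoptions(precision=4,suppress=True)
s=robot.sense();print(s['time'],s['tool_pos'],s['orientation'],s['gripper_width'])
for n in("scene","top"):
    f=eyes.grab_frame(n);cv2.imwrite(f'pics/{n}0.png',f['pixels']);np.savez(f'{n}0.npz',**f);print(n,f['intrinsics'],f['R'],f['t'],-f['R'].T@f['t'])
E
```

```text
pics
shift.py
station.py
0.0 [0.2176 0.5315 0.2304] [[-0.9254  0.3791 -0.001 ]
 [ 0.3791  0.9254 -0.0018]
 [ 0.0002 -0.002  -1.    ]] 0.08544095891910085
scene [[441.1364   0.     285.2613]
 [  0.     441.1364 210.2425]
 [  0.       0.       1.    ]] [[ 0.835  -0.5498 -0.0232]
 [-0.2849 -0.3958 -0.873 ]
 [ 0.4708  0.7356 -0.4871]] [-0.449   0.1914  0.6128] [ 0.1409 -0.6219  0.4552]
top [[443.1647   0.     278.4154]
 [  0.     443.1647 203.98  ]
 [  0.       0.       1.    ]] [[ 0.0165 -0.9997  0.017 ]
 [-0.9978 -0.0175 -0.064 ]
 [ 0.0643 -0.0159 -0.9978]] [-0.0036  0.5352  0.9185] [0.4751 0.0204 0.9508]
```

View pics/top0.png

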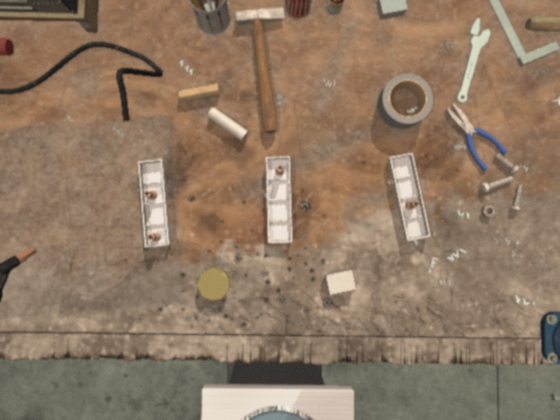

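View pics/scene0.png

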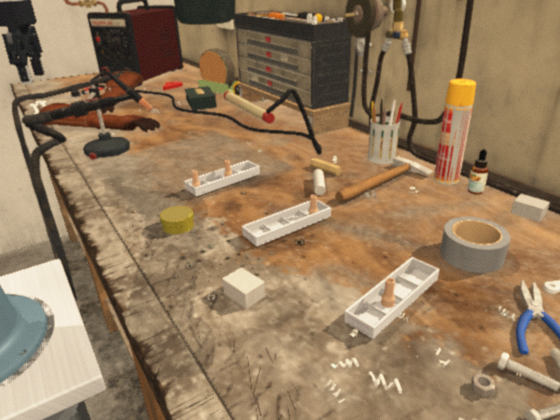

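The top view shows three trays, left to right: tray_a around (153,203) with nozzles at (151,194) and (154,237), tray_b around (279,200) with one at (280,170), tray_c around (410,197) with one at (411,204). The tin is at (213,285), the block at (341,282) and the bar at (227,123).

Next I fit the tray outlines in both views.

```bash
cat > vis.py <<'E'
import numpy as np,cv2
from scipy.optimize import minimize
np.set_printoptions(precision=4,suppress=True)
def load(tag): return {n:dict(np.load(f'{n}{tag}.npz')) for n in('scene','top')}
def grab(tag):
    from station import robot, eyes
    for n in('scene','top'): 
        f=eyes.grab_frame(n);np.savez(f'{n}{tag}.npz',**f);cv2.imwrite(f'pics/{n}{tag}.png',f['pixels'])
    return load(tag)
def proj(f,X):
    c=np.atleast_2d(X)@f['R'].T+f['t'];p=c@f['intrinsics'].T;return p[:,:2]/p[:,2:]
def box(p,z0=0.,h=.026,l=.18,w=.05,zb=None):
    c,s=np.cos(p[2]),np.sin(p[2]);o=[]
    for z in(z0,z0+h):
        for a,b in((-1,-1),(-1,1),(1,1),(1,-1)):
            o.append([p[0]+c*a*l/2-s*b*w/2,p[1]+s*a*l/2+c*b*w/2,z])
    return np.array(o)
def hullmask(f,X,S=4):
    m=np.zeros((420*S,560*S),np.uint8)
    h=cv2.convexHull(((proj(f,X)+.5)*S*16).astype(np.int32))
    cv2.fillConvexPoly(m,h,255,shift=4);return cv2.resize(m,(560,420),interpolation=cv2.INTER_AREA)/255.
def white(f):
    h=cv2.cvtColor(f['pixels'],cv2.COLOR_BGR2HSV).astype(int)
    return ((h[...,1]<60)&(h[...,2]>120)).astype(np.uint8)
def terra(f):
    h=cv2.cvtColor(f['pixels'],cv2.COLOR_BGR2HSV).astype(int)
    return ((h[...,1]>75)&(h[...,0]<16)).astype(np.uint8)
def traymask(f,p):
    near=hullmask(f,box(p,-.01,.05,.2,.07),1)>0
    m=white(f)*near.astype(np.uint8)
    n,l,st,_=cv2.connectedComponentsWithStats(m)
    m=(l==1+np.argmax(st[1:,4])).astype(np.uint8) if n>1 else m
    out=np.zeros_like(m);c=np.vstack(cv2.findContours(m,0,2)[0]);cv2.fillPoly(out,[cv2.convexHull(c)],1);return out
def fit(F,p0,views=('top','scene'),z=0.,fitz=False,h=.026):
    for it in range(2):
        M={n:traymask(F[n],p0) for n in views}
        def cost(q):
            r=0
            for n in views:
                H=hullmask(F[n],box(q[:3],q[3]/1 if fitz else z,h));r+=np.abs(H-M[n]).sum()/M[n].sum()
            return r
        q0=list(p0[:3])+([z] if fitz else [])
        sim=[q0]+[[*(np.array(q0)+d)] for d in (np.eye(len(q0))*np.array([.006,.006,.06,.006])[:len(q0)])]
        r=minimize(cost,q0,method='Nelder-Mead',options=dict(initial_simplex=sim,xatol=1e-4,fatol=1e-4));p0=r.x
    return r.x,r.fun
def ray(f,uv):
    d=f['R'].T@np.linalg.solve(f['intrinsics'],[uv[0],uv[1],1.]);return -f['R'].T@f['t'],d
E
cat > m0.py <<'E'
from vis import *
F=load('0')
for nm,uv in dict(a=(153,203),b=(279,200),c=(410,197)).items():
    C,d=ray(F['top'],uv);g=C+d*(.02-C[2])/d[2]
    p0=[g[0],g[1],.0 if nm!='c' else .17]
    print(nm,g,'both',*fit(F,p0),'top',*fit(F,p0,('top',)),'scene',*fit(F,p0,('scene',)),'z',*fit(F,p0,fitz=True))
    p,_=fit(F,p0)
    for n in F:
        for k in (slice(0,4),slice(4,8)): cv2.polylines(F[n]['pixels'],[np.int32(proj(F[n],box(p)[k])*16)],True,(0,255,0),1,shift=4)
F0=load('0')
im=np.hstack([cv2.resize(F['top']['pixels'][145:260,125:440],None,fx=2.4,fy=2.4)])
im2=cv2.resize(F['scene']['pixels'][150:340,175:445],None,fx=1.6,fy=1.6)
o=np.zeros((600,800,3),np.uint8);o[:276,:756]=im;o[290:290+im2.shape[0],:im2.shape[1]]=im2
cv2.imwrite('pics/ov0.png',o)
E
python3 m0.py
```

```text
a [0.5325 0.2683 0.02  ] both [0.536  0.2696 0.123 ] 0.13542496377869256 top [0.5332 0.2689 0.1185] 0.048150361322911936 scene [0.5384 0.272  0.1194] 0.06448476328544861 z [0.5349 0.2689 0.12   0.0013] 0.1255527335544304
b [0.5435 0.0044 0.02  ] both [0.5461 0.0074 0.0549] 0.26299673109056576 top [0.5454 0.0057 0.0425] 0.140460358056266 scene [0.5499 0.0099 0.0647] 0.09896459585838344 z [0.5462 0.006  0.0573 0.0018] 0.25832297323099906
c [ 0.5547 -0.2729  0.02  ] both [ 0.557  -0.2708  0.209 ] 0.16734755757590522 top [ 0.5557 -0.2721  0.2097] 0.0689394659317685 scene [ 0.5608 -0.2678  0.2087] 0.0551080130207477 z [ 0.5564 -0.2708  0.2086  0.0033] 0.13813613158979665
```

View pics/ov0.png

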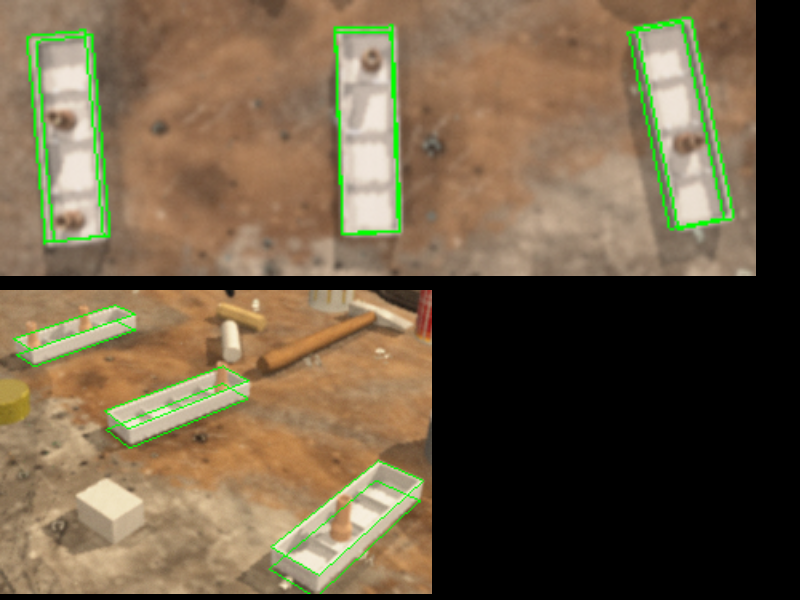

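The overlay sits well on the tray rims but too low at the bottom. That fits: the plate and walls start 5 mm up, above the skids. I refit with the box from z = 5 to 26 mm and triangulate the nozzles.

```bash
cat > m1.py <<'E'
from vis import *
F=load('0');P={}
for nm,p0 in dict(a=[.534,.269,.12],b=[.546,.006,.05],c=[.557,-.271,.209]).items():
    r={v:fit(F,p0,v,z=.005,h=.021) for v in (('top','scene'),('top',),('scene',))}
    print(nm,[np.round(np.r_[x],4) for x in r.values()],'z',*fit(F,p0,z=.005,fitz=True,h=.021))
    P[nm]=r[('top','scene')][0]
cells=dict(a=(-.066,.022),b=(.066,),c=(-.022,))
from scipy.optimize import least_squares
for nm in P:
  p=P[nm];c,s=np.cos(p[2]),np.sin(p[2])
  for x in cells[nm]:
    g=np.array([p[0]+c*x,p[1]+s*x]);uv={}
    for n,f in F.items():
        m=terra(f)*(hullmask(f,box([*g,p[2]],.012,.042,.042,.040),1)>0).astype(np.uint8)
        # only above the rim for background safety: keep biggest blob
        k,l,st,ce=cv2.connectedComponentsWithStats(m);i=1+np.argmax(st[1:,4]);uv[n]=(st[i],ce[i])
    rs=[ray(F[n],uv[n][1]) for n in F];(c1,d1),(c2,d2)=rs
    t=np.linalg.lstsq(np.c_[d1,-d2],c2-c1,rcond=None)[0];a,b=c1+t[0]*d1,c2+t[1]*d2
    print(nm,x,'expect',g,'tri',(a+b)/2,'gap',np.linalg.norm(a-b),{n:(list(map(int,v[0])),v[1].round(1)) for n,v in uv.items()},'proj top of nozzle',proj(F['top'],[*g,.052]),proj(F['top'],[*g,.026]))
E
python3 m1.py
python3 - <<'E'
import cv2,numpy as np
t=cv2.imread('pics/top0.png');s=cv2.imread('pics/scene0.png')
o=np.zeros((600,800,3),np.uint8)
def put(im,x,y,w,h,X,Y,k): c=cv2.resize(im[y:y+h,x:x+w],None,fx=k,fy=k,interpolation=cv2.INTER_NEAREST);o[Y:Y+c.shape[0],X:X+c.shape[1]]=c
put(t,130,155,45,95,0,0,3);put(t,257,150,45,95,140,0,3);put(t,385,150,48,95,280,0,3)
put(s,180,155,85,42,0,300,4);put(s,300,190,40,40,350,300,4);put(s,365,265,45,50,520,300,5)
cv2.imwrite('pics/z0.png',o)
E
```

```text
a [array([0.5353, 0.268 , 0.1173, 0.1355]), array([0.5328, 0.2684, 0.1187, 0.0637]), array([0.536 , 0.2669, 0.1274, 0.057 ])] z [0.5361 0.2687 0.1262 0.004 ] 0.13310603846695024
b [array([0.5462, 0.0057, 0.0476, 0.1977]), array([0.5453, 0.0059, 0.0447, 0.1405]), array([0.5473, 0.0058, 0.048 , 0.052 ])] z [0.5461 0.0051 0.05   0.0055] 0.19573058104191982
c [array([ 0.5565, -0.2708,  0.207 ,  0.113 ]), array([ 0.5554, -0.2717,  0.2106,  0.0843]), array([ 0.5573, -0.2703,  0.2119,  0.0266])] z [ 0.5563 -0.2712  0.2093  0.0061] 0.10803741434309003
a -0.066 expect [0.4698 0.2603] tri [0.4637 0.2582 0.0443] gap 0.0016745643142186586 {'scene': ([184, 165, 27, 22, 228], array([195.2, 174.2])), 'top': ([147, 233, 13, 8, 68], array([153.5, 236.4]))} proj top of nozzle [[151.7226 233.0746]] [[155.0875 233.0555]]
a 0.022 expect [0.5572 0.2706] tri [0.5487 0.2689 0.0405] gap 0.0009911432717885139 {'scene': ([217, 155, 18, 22, 164], array([226.3, 165.4])), 'top': ([144, 191, 12, 8, 63], array([150.4, 194.3]))} proj top of nozzle [[148.1231 189.779 ]] [[151.5692 190.9756]]
b 0.066 expect [0.6121 0.0088] tri [0.6053 0.0045 0.0442] gap 0.004338965867158862 {'scene': ([299, 188, 30, 27, 386], array([312.9, 199.3])), 'top': ([276, 166, 7, 9, 44], array([279.1, 170.1]))} proj top of nozzle [[277.6913 165.3109]] [[277.5013 167.1788]]
c -0.022 expect [ 0.5349 -0.2753] tri [ 0.5398 -0.2743  0.0266] gap 0.001196274365144494 {'scene': ([381, 278, 14, 30, 311], array([388.4, 293.4])), 'top': ([406, 201, 13, 8, 79], array([411.5, 204.1]))} proj top of nozzle [[416.1062 205.4293]] [[412.0603 206.1806]]
```

View pics/z0.png

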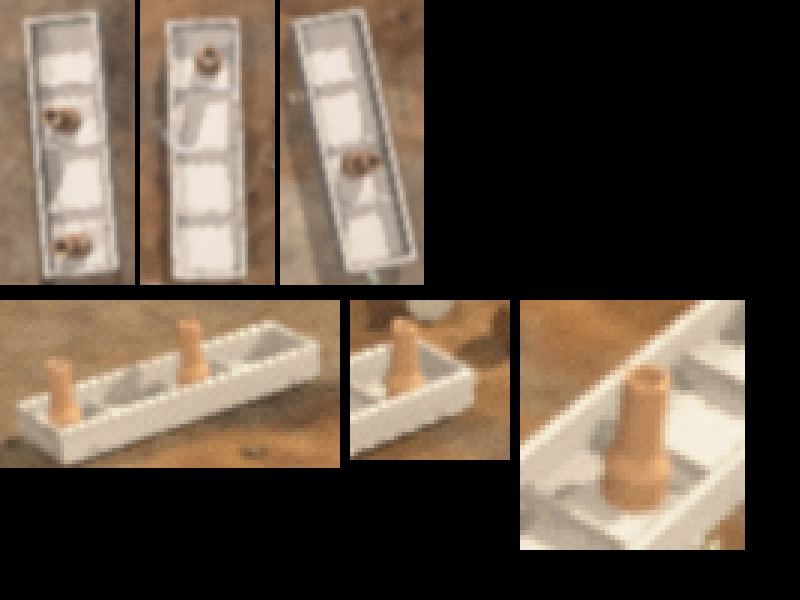

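The zoom shows an upright nozzle in each expected pocket, slim neck up. The head centres in the top and scene views are: b (279.3,169.3)/(313.8,195.7), c (415.7,203.3)/(390.4,279), a-near (150,236.7)/(195,170.5), a-far (147.3,194)/(227.2,161).

I triangulate these next.

```bash
cat > go.py <<'E'
import sys,numpy as np
from station import robot, eyes
np.set_printoptions(precision=4,suppress=True)
def go(x,y,z,yaw):  # tool delta to target, tool y along tray y (mod pi)
    s=robot.sense();R=s['orientation'];h=np.arctan2(R[1,1],R[0,1]);t=-((yaw+np.pi/2-h+np.pi/2)%np.pi-np.pi/2)
    Y=np.array([np.cos(h-t),np.sin(h-t),0]);Z=np.array([0,0,-1.]);A=np.c_[np.cross(Y,Z),Y,Z]
    print('t',s['time'],'pos',s['tool_pos'],'tilt',R[:,2],'F',s['force'],'w',round(s['gripper_width'],4),'grip',s['finger_force'],'| turn',round(t,4),'then d',A.T@(np.array([x,y,z])-s['tool_pos']))
if __name__=='__main__': go(*map(float,sys.argv[1:]))
E
python3 - <<'E'
from vis import *
F=load('0')
for k,(a,b) in dict(b=((279.3,169.3),(313.8,195.7)),c=((415.7,203.3),(390.4,279)),a0=((150,236.7),(195,170.5)),a2=((147.3,194),(227.2,161))).items():
    (c1,d1),(c2,d2)=ray(F['top'],a),ray(F['scene'],b)
    t=np.linalg.lstsq(np.c_[d1,-d2],c2-c1,rcond=None)[0];p,q=c1+t[0]*d1,c2+t[1]*d2
    print(k,(p+q)/2,np.linalg.norm(p-q),'top@.052',c1+d1*(.052-c1[2])/d1[2],'scene@.052',c2+d2*(.052-c2[2])/d2[2])
P=dict(a=(.535,.268,.12),b=(.546,.0058,.047),c=(.5565,-.271,.2095))
for k in P:
    x,y,w=P[k];print(k,[(round(x+np.cos(w)*d,4),round(y+np.sin(w)*d,4)) for d in(-.066,-.022,.022,.066)])
E
python3 go.py .606 .006 .13 .047
```

```text
b [0.6063 0.0039 0.0522] 0.0055834459587463 top@.052 [0.604  0.0054 0.052 ] scene@.052 [0.6093 0.0033 0.052 ]
c [ 0.5399 -0.2746  0.0533] 0.0016673208005032645 top@.052 [ 0.5393 -0.2745  0.052 ] scene@.052 [ 0.542  -0.2738  0.052 ]
a0 [0.4645 0.2626 0.0518] 0.004458390328815621 top@.052 [0.4624 0.2635 0.052 ] scene@.052 [0.4661 0.2607 0.052 ]
a2 [0.5505 0.2715 0.0503] 0.003971097539952203 top@.052 [0.5486 0.2719 0.052 ] scene@.052 [0.5505 0.2667 0.052 ]
a [(np.float64(0.4695), np.float64(0.2601)), (np.float64(0.5132), np.float64(0.2654)), (np.float64(0.5568), np.float64(0.2706)), (np.float64(0.6005), np.float64(0.2759))]
b [(np.float64(0.4801), np.float64(0.0027)), (np.float64(0.524), np.float64(0.0048)), (np.float64(0.568), np.float64(0.0068)), (np.float64(0.6119), np.float64(0.0089))]
c [(np.float64(0.4919), np.float64(-0.2847)), (np.float64(0.535), np.float64(-0.2756)), (np.float64(0.578), np.float64(-0.2664)), (np.float64(0.6211), np.float64(-0.2573))]
t 0.1 pos [0.2177 0.5316 0.2304] tilt [-0.0009 -0.0017 -1.    ] F [-0.8079 -0.3546  0.1432] w 0.0851 grip 0.0 | turn -0.4358 then d [-0.3632 -0.5432  0.1004]
```

Head heights come out at 50–53 mm, matching the expected 52 mm, so nozzle b is at about (0.606, 0.0045). I move over it at height.

The manual's scale: shifts go in shares of 50 mm and turns go in shares of pi/2 rad. Converting my numbers, -0.039 m is -0.78, -0.026 m is -0.52, -0.145 rad is -0.0923.

```bash
echo '[[0, 0, 0, -0.0923, 0.085], [0, 0, 0, -0.0923, 0.085], [0, 0, 0, -0.0923, 0.085], [-0.52, -0.78, 0, 0, 0.085], [-0.52, -0.78, 0, 0, 0.085], [-0.52, -0.78, 0, 0, 0.085], [-0.52, -0.78, 0, 0, 0.085], [-0.52, -0.78, 0, 0, 0.085], [-0.52, -0.78, 0, 0, 0.085], [-0.52, -0.78, 0, 0, 0.085]]' | python3 shift.py; echo '[[-0.52, -0.78, 0, 0, 0.085], [-0.52, -0.78, 0, 0, 0.085], [-0.52, -0.78, 0, 0, 0.085], [-0.52, -0.78, 0, 0, 0.085], [-0.52, -0.78, 0, 0, 0.085], [-0.52, -0.78, 0.5, 0, 0.085], [-0.52, -0.78, 0.5, 0, 0.085], [0, 0, 0.5, 0, 0.085], [0, 0, 0.5, 0, 0.085], [0, 0, 0, 0, 0.085]]' | python3 shift.py; python3 go.py .606 .005 .029 .047
```

```text
time: 1.1
tool_pos: [0.4129, 0.266, 0.231]
orientation: [[-0.999, -0.046, -0.001], [-0.046, 0.999, -0.0], [0.001, -0.0, -1.0]]
force: [1.3, 0.1, 0.3]
gripper_width: 0.0848
finger_force: 0.0
time: 2.1
tool_pos: [0.6002, 0.0078, 0.1298]
orientation: [[-0.999, -0.045, -0.009], [-0.045, 0.999, 0.001], [0.009, 0.001, -1.0]]
force: [-0.7, 0.5, -0.3]
gripper_width: 0.085
finger_force: 0.0
t 2.1 pos [0.6002 0.0078 0.1298] tilt [-0.0087  0.0009 -1.    ] F [-0.737   0.5211 -0.2563] w 0.085 grip 0.0 | turn -0.0017 then d [-0.0057 -0.003   0.1008]
```

Converted, 0.03 m is 0.6, 0.02 m is 0.4.

```bash
echo '[[-0.12, -0.06, 0.4, 0, 0.085], [0, 0, 0.6, 0, 0.085], [0, 0, 0.6, 0, 0.085], [0, 0, 0.3, 0, 0.06], [0, 0, 0.1, 0, 0.06], [0, 0, 0, 0, 0.06], [0, 0, 0, 0, 0.06]]' | python3 shift.py; python3 go.py .606 .005 .029 .047
```

```text
time: 2.8
tool_pos: [0.6109, 0.0053, 0.0359]
orientation: [[-0.999, -0.047, 0.003], [-0.047, 0.999, -0.0], [-0.003, -0.0, -1.0]]
force: [-0.2, 0.2, -0.1]
gripper_width: 0.0603
finger_force: 0.0
t 2.8 pos [0.6109 0.0053 0.0359] tilt [ 0.0025 -0.0002 -1.    ] F [-0.1546  0.2056 -0.106 ] w 0.0603 grip 0.0 | turn -0.0005 then d [ 0.0049 -0.0001  0.0069]
```

Converted, 0.006 m is 0.12, 0.005 m is 0.1.

```bash
echo '[[0.1, 0, 0.12, 0, 0.06], [0, 0, 0, 0, 0.06], [0, 0, 0, 0, 0.06]]' | python3 shift.py; echo '[[0, 0, 0, 0, 0.015], [0, 0, 0, 0, 0.015], [0, 0, 0, 0, 0.015], [0, 0, 0, 0, 0.015], [0, 0, 0, 0, 0.015], [0, 0, 0, 0, 0.015]]' | python3 shift.py; python3 go.py .606 .005 .029 .047
```

```text
time: 3.1
tool_pos: [0.6045, 0.005, 0.0285]
orientation: [[-0.999, -0.046, 0.0], [-0.046, 0.999, 0.0], [-0.0, 0.0, -1.0]]
force: [-0.1, 1.2, 0.3]
gripper_width: 0.0599
finger_force: 0.0
time: 3.7
tool_pos: [0.6049, 0.005, 0.0285]
orientation: [[-0.999, -0.046, 0.0], [-0.046, 0.999, -0.0], [-0.0, -0.0, -1.0]]
force: [0.3, -0.0, 2.6]
gripper_width: 0.0176
finger_force: 58.5
t 3.7 pos [0.6049 0.005  0.0285] tilt [ 0.0005 -0.     -1.    ] F [ 0.2725 -0.0374  2.6481] w 0.0176 grip 58.5209995508194 | turn -0.0008 then d [-0.0011 -0.     -0.0005]
```

Gripped. I lift it and carry it towards tray_a's far pocket.

Converted, -0.03 m is -0.6, -0.01 m is -0.2, -0.073 rad is -0.0465.

```bash
echo '[[0, 0, -0.2, 0, 0.015], [0, 0, -0.6, 0, 0.015], [0, 0, -0.6, 0, 0.015], [0, 0, -0.6, 0, 0.015], [0, 0, 0, -0.0465, 0.015], [0, 0, 0, 0, 0.015], [0, 0, 0, 0, 0.015]]' | python3 shift.py; python3 go.py .6005 .2755 .11 .12
```

```text
time: 4.4
tool_pos: [0.6042, 0.0051, 0.128]
orientation: [[-0.993, -0.118, -0.001], [-0.118, 0.993, 0.0], [0.001, 0.0, -1.0]]
force: [0.0, 0.5, -1.0]
gripper_width: 0.0178
finger_force: 58.5
t 4.4 pos [0.6042 0.0051 0.128 ] tilt [-0.0008  0.0002 -1.    ] F [ 0.0488  0.5137 -1.0409] w 0.0178 grip 58.528854846954346 | turn -0.0022 then d [-0.0287  0.2689  0.018 ]
```

Converted, 0.045 m is 0.9, 0.024 m is 0.48.

```bash
echo '[[-0.08, 0.4, 0, 0, 0.015], [-0.1, 0.9, 0, 0, 0.015], [-0.1, 0.9, 0, 0, 0.015], [-0.1, 0.9, 0, 0, 0.015], [-0.1, 0.9, 0, 0, 0.015], [-0.1, 0.9, 0, 0, 0.015], [0, 0.48, 0.2, 0, 0.015], [0, 0, 0.16, 0, 0.015], [0, 0, 0, 0, 0.015], [0, 0, 0, 0, 0.015]]' | python3 shift.py; python3 go.py .6005 .2755 .029 .12
```

```text
time: 5.4
tool_pos: [0.6009, 0.2741, 0.1094]
orientation: [[-0.993, -0.117, -0.002], [-0.117, 0.993, -0.001], [0.002, -0.001, -1.0]]
force: [0.3, -0.6, -0.7]
gripper_width: 0.0177
finger_force: 58.7
t 5.4 pos [0.6009 0.2741 0.1094] tilt [-0.0021 -0.0012 -1.    ] F [ 0.3269 -0.5741 -0.73  ] w 0.0177 grip 58.65718066692352 | turn -0.0025 then d [0.0002 0.0014 0.0804]
```

Converted, 0.02 m is 0.4, 0.01 m is 0.2.

```bash
echo '[[0, 0.02, 0.4, 0, 0.015], [0, 0, 0.4, 0, 0.015], [0, 0, 0.4, 0, 0.015], [0, 0, 0.2, 0, 0.015], [0, 0, 0.1, 0, 0.015], [0, 0, 0.06, 0, 0.015], [0, 0, 0, 0, 0.015], [0, 0, 0, 0, 0.015]]' | python3 shift.py; python3 go.py .6005 .2755 .0285 .12
```

```text
time: 6.2
tool_pos: [0.6021, 0.2767, 0.0333]
orientation: [[-0.993, -0.119, 0.002], [-0.119, 0.993, 0.001], [-0.002, 0.0, -1.0]]
force: [0.2, -0.0, 0.1]
gripper_width: 0.0174
finger_force: 58.7
t 6.2 pos [0.6021 0.2767 0.0333] tilt [ 0.0016  0.0007 -1.    ] F [ 0.2116 -0.005   0.1379] w 0.0174 grip 58.65357577800751 | turn -0.0009 then d [ 0.0018 -0.001   0.0048]
```

Converted, 0.002 m is 0.04.

```bash
echo '[[0, 0, 0.04, 0, 0.015], [0, 0, 0.04, 0, 0.015], [0, 0, 0, 0, 0.015], [0, 0, 0, 0, 0.015]]' | python3 shift.py; python3 go.py .6005 .2755 .0285 .12
```

```text
time: 6.6
tool_pos: [0.6017, 0.2767, 0.0285]
orientation: [[-0.993, -0.119, 0.001], [-0.119, 0.993, 0.0], [-0.001, 0.0, -1.0]]
force: [0.5, -0.1, 1.3]
gripper_width: 0.0176
finger_force: 58.7
t 6.6 pos [0.6017 0.2767 0.0285] tilt [ 0.0007  0.0004 -1.    ] F [ 0.4528 -0.0924  1.3078] w 0.0176 grip 58.72031807899475 | turn -0.0007 then d [ 0.0013 -0.0011 -0.    ]
```

Converted, -0.03 m is -0.6, -0.01 m is -0.2, -0.09 rad is -0.0573.

```bash
echo '[[0, 0, 0, 0, 0.05], [0, 0, 0, 0, 0.05], [0, 0, 0, 0, 0.05], [0, 0, -0.2, 0, 0.06], [0, 0, -0.6, 0, 0.085], [0, 0, -0.6, 0, 0.085], [0, 0, -0.6, 0, 0.085], [0, 0, 0, -0.0573, 0.085], [0, 0, 0, 0, 0.085], [0, 0, 0, 0, 0.085]]' | python3 shift.py; python3 go.py .540 -.2745 .125 .2095
python3 -c "
from vis import *
F=grab('1')
o=np.zeros((480,760,3),np.uint8);t=cv2.resize(F['top']['pixels'][150:255,120:185],None,fx=4.5,fy=4.5);s=cv2.resize(F['scene']['pixels'][140:210,175:285],None,fx=4,fy=4)
o[:t.shape[0],:t.shape[1]]=t;o[:s.shape[0],300:300+s.shape[1]]=s;cv2.imwrite('pics/z1.png',o)"
```

```text
time: 7.6
tool_pos: [0.601, 0.2764, 0.1282]
orientation: [[-0.979, -0.206, -0.001], [-0.206, 0.979, -0.0], [0.001, -0.0, -1.0]]
force: [-1.2, 0.1, -0.3]
gripper_width: 0.085
finger_force: 0.0
t 7.6 pos [0.601  0.2764 0.1282] tilt [-0.0005 -0.0001 -1.    ] F [-1.1532  0.1146 -0.3169] w 0.085 grip 0.0 | turn -0.0021 then d [ 0.1743 -0.5262  0.0032]
```

View pics/z1.png

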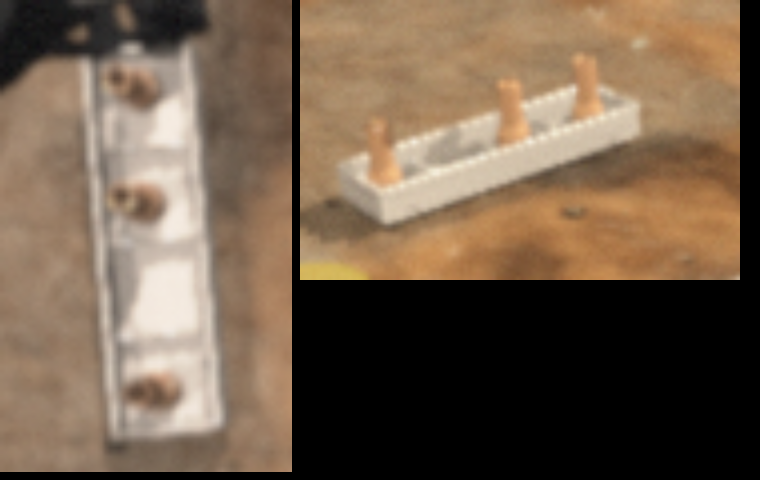

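The nozzle stands upright in tray_a's far pocket (crop (128,85); tray px about (148,169)) and the tray hasn't moved. Next is the nozzle in tray_c.

Converted, -0.044 m is -0.88, 0.0145 m is 0.29.

```bash
echo '[[0.14, -0.44, 0, 0, 0.085], [0.29, -0.88, 0, 0, 0.085], [0.29, -0.88, 0, 0, 0.085], [0.29, -0.88, 0, 0, 0.085], [0.29, -0.88, 0, 0, 0.085], [0.29, -0.88, 0, 0, 0.085], [0.29, -0.88, 0, 0, 0.085], [0.29, -0.88, 0, 0, 0.085], [0.29, -0.88, 0, 0, 0.085], [0.29, -0.88, 0, 0, 0.085]]' | python3 shift.py; echo '[[0.29, -0.88, 0, 0, 0.085], [0.29, -0.88, 0, 0, 0.085], [0.14, -0.4, 0, 0, 0.085], [0, 0, 0.2, 0, 0.085], [0, 0, 0.2, 0, 0.085], [0, 0, 0, 0, 0.085], [0, 0, 0, 0, 0.085]]' | python3 shift.py; python3 go.py .540 -.2745 .029 .2095
```

```text
time: 8.7
tool_pos: [0.5526, -0.1624, 0.1275]
orientation: [[-0.978, -0.207, -0.001], [-0.207, 0.978, 0.001], [0.001, 0.001, -1.0]]
force: [-0.3, -0.0, 0.6]
gripper_width: 0.085
finger_force: 0.0
time: 9.4
tool_pos: [0.5404, -0.272, 0.1073]
orientation: [[-0.978, -0.209, -0.002], [-0.209, 0.978, 0.002], [0.002, 0.002, -1.0]]
force: [-0.1, 0.3, -0.3]
gripper_width: 0.085
finger_force: 0.0
t 9.4 pos [ 0.5404 -0.272   0.1073] tilt [-0.002   0.0017 -1.    ] F [-0.1018  0.2982 -0.2512] w 0.085 grip 0.0 | turn 0.0015 then d [ 0.0009 -0.0023  0.0783]
```

Converted, 0.025 m is 0.5, 0.02 m is 0.4.

```bash
echo '[[0.02, -0.04, 0.4, 0, 0.085], [0, 0, 0.5, 0, 0.07], [0, 0, 0.3, 0, 0.06], [0, 0, 0.2, 0, 0.06], [0, 0, 0.08, 0, 0.06], [0, 0, 0, 0, 0.06], [0, 0, 0, 0, 0.06]]' | python3 shift.py; python3 go.py .540 -.2745 .0285 .2095
```

```text
time: 10.1
tool_pos: [0.541, -0.2764, 0.0351]
orientation: [[-0.978, -0.208, 0.001], [-0.208, 0.978, -0.001], [-0.001, -0.001, -1.0]]
force: [-0.8, -0.9, -0.0]
gripper_width: 0.06
finger_force: 0.0
t 10.1 pos [ 0.541  -0.2764  0.0351] tilt [ 0.0013 -0.0007 -1.    ] F [-0.7824 -0.8676 -0.032 ] w 0.06 grip 0.0 | turn 0.0 then d [0.0006 0.0021 0.0066]
```

Converted, 0.005 m is 0.1, 0.002 m is 0.04.

```bash
echo '[[0.02, 0.04, 0.1, 0, 0.06], [0, 0, 0.02, 0, 0.06], [0, 0, 0, 0, 0.015], [0, 0, 0, 0, 0.015], [0, 0, 0, 0, 0.015], [0, 0, 0, 0, 0.015], [0, 0, 0, 0, 0.015], [0, 0, 0, 0, 0.015]]' | python3 shift.py; python3 go.py .540 -.2745 .0285 .2095; echo '[[0, 0, -0.2, 0, 0.015], [0, 0, -0.6, 0, 0.015], [0, 0, -0.6, 0, 0.015], [0, 0, -0.6, 0, 0.015], [0, 0, 0, 0.0573, 0.015], [0, 0, 0, 0, 0.015], [0, 0, 0, 0, 0.015]]' | python3 shift.py; python3 go.py .5132 .2654 .11 .12
```

```text
time: 10.9
tool_pos: [0.5392, -0.2746, 0.0285]
orientation: [[-0.978, -0.208, 0.001], [-0.208, 0.978, -0.0], [-0.0, -0.0, -1.0]]
force: [0.2, -0.0, 2.5]
gripper_width: 0.0175
finger_force: 58.6
t 10.9 pos [ 0.5392 -0.2746  0.0285] tilt [ 0.0005 -0.0003 -1.    ] F [ 0.2202 -0.0143  2.4907] w 0.0175 grip 58.57460618019104 | turn -0.0003 then d [-0.0008 -0.0001 -0.    ]
time: 11.6
tool_pos: [0.5385, -0.2741, 0.128]
orientation: [[-0.993, -0.121, -0.001], [-0.121, 0.993, 0.001], [0.001, 0.001, -1.0]]
force: [-0.3, -0.3, -0.8]
gripper_width: 0.0178
finger_force: 58.6
t 11.6 pos [ 0.5385 -0.2741  0.128 ] tilt [-0.0007  0.0006 -1.    ] F [-0.2944 -0.2753 -0.8271] w 0.0178 grip 58.57046663761139 | turn 0.001 then d [-0.0395  0.5387  0.018 ]
```

```bash
echo '[[-0.03, 0.44, 0, 0, 0.015], [-0.06, 0.88, 0, 0, 0.015], [-0.06, 0.88, 0, 0, 0.015], [-0.06, 0.88, 0, 0, 0.015], [-0.06, 0.88, 0, 0, 0.015], [-0.06, 0.88, 0, 0, 0.015], [-0.06, 0.88, 0, 0, 0.015], [-0.06, 0.88, 0, 0, 0.015], [-0.06, 0.88, 0, 0, 0.015], [-0.06, 0.88, 0, 0, 0.015]]' | python3 shift.py; echo '[[-0.06, 0.88, 0, 0, 0.015], [-0.06, 0.88, 0, 0, 0.015], [-0.03, 0.44, 0, 0, 0.015], [0, 0.2, 0, 0, 0.015], [0, 0, 0, 0, 0.015], [0, 0, 0, 0, 0.015], [0, 0, 0, 0, 0.015]]' | python3 shift.py; python3 go.py .511 .2654 .0285 .12
```

```text
time: 12.6
tool_pos: [0.5162, 0.1456, 0.1273]
orientation: [[-0.993, -0.12, -0.002], [-0.12, 0.993, -0.0], [0.002, -0.0, -1.0]]
force: [0.9, 0.9, -1.1]
gripper_width: 0.0178
finger_force: 58.6
time: 13.3
tool_pos: [0.5107, 0.2625, 0.1281]
orientation: [[-0.993, -0.117, -0.001], [-0.117, 0.993, -0.001], [0.001, -0.001, -1.0]]
force: [0.3, -0.1, 0.9]
gripper_width: 0.0176
finger_force: 58.7
t 13.3 pos [0.5107 0.2625 0.1281] tilt [-0.0006 -0.0006 -1.    ] F [ 0.2684 -0.0657  0.8803] w 0.0176 grip 58.66550803184509 | turn -0.0024 then d [-0.0006  0.0028  0.0996]
```

Converted, 0.02 m is 0.4, 0.008 m is 0.16.

```bash
echo '[[0, 0.04, 0.4, 0, 0.015], [0, 0, 0.4, 0, 0.015], [0, 0, 0.4, 0, 0.015], [0, 0, 0.4, 0, 0.015], [0, 0, 0.16, 0, 0.015], [0, 0, 0.1, 0, 0.015], [0, 0, 0.02, 0, 0.015], [0, 0, 0, 0, 0.015], [0, 0, 0, 0, 0.015]]' | python3 shift.py; python3 go.py .511 .2654 .0285 .12
```

```text
time: 14.2
tool_pos: [0.5113, 0.2663, 0.0353]
orientation: [[-0.993, -0.119, 0.002], [-0.119, 0.993, 0.001], [-0.002, 0.001, -1.0]]
force: [-0.2, 0.7, 0.1]
gripper_width: 0.0176
finger_force: 58.7
t 14.2 pos [0.5113 0.2663 0.0353] tilt [ 0.0018  0.0007 -1.    ] F [-0.1916  0.7307  0.0908] w 0.0176 grip 58.66809904575348 | turn -0.0009 then d [ 0.0004 -0.0008  0.0068]
```

Converted, 0.003 m is 0.06, 0.002 m is 0.04.

```bash
echo '[[0, 0, 0.06, 0, 0.015], [0, 0, 0.04, 0, 0.015], [0, 0, 0.02, 0, 0.015], [0, 0, 0, 0, 0.015], [0, 0, 0, 0, 0.015], [0, 0, 0, 0, 0.05], [0, 0, 0, 0, 0.05], [0, 0, 0, 0, 0.05], [0, 0, 0, 0, 0.05]]' | python3 shift.py; echo '[[0, 0, -0.2, 0, 0.06], [0, 0, -0.6, 0, 0.085], [0, 0, -0.6, 0, 0.085], [0, 0, -0.6, 0, 0.085], [0, -0.6, 0, 0, 0.085], [0, -0.9, 0, 0, 0.085], [0, -0.9, 0, 0, 0.085], [0, 0, 0, 0, 0.085], [0, 0, 0, 0, 0.085]]' | python3 shift.py
cat > m2.py <<'E'
from vis import *
import sys
F=grab('2')
for nm,p0 in dict(a=[.534,.269,.12],b=[.546,.006,.05],c=[.557,-.271,.209]).items():
    for v in (('top','scene'),('top',),('scene',)): print(nm,v,*fit(F,p0,v,z=.005,h=.021))
o=np.zeros((600,800,3),np.uint8);t=cv2.resize(F['top']['pixels'][130:260,120:440],None,fx=2.5,fy=2.5);s=cv2.resize(F['scene']['pixels'][140:210,175:285],None,fx=3.5,fy=3.5)
o[:t.shape[0],:t.shape[1]]=t;o[345:345+s.shape[0],:s.shape[1]]=s;cv2.imwrite('pics/z2.png',o)
E
python3 m2.py; python3 go.py .5562 -.271 .15 .2095
```

```text
time: 15.1
tool_pos: [0.5104, 0.266, 0.0281]
orientation: [[-0.993, -0.119, -0.0], [-0.119, 0.993, 0.0], [0.0, 0.0, -1.0]]
force: [-0.2, 0.5, -0.0]
gripper_width: 0.0498
finger_force: 0.0
time: 16.0
tool_pos: [0.525, 0.1461, 0.129]
orientation: [[-0.993, -0.117, 0.001], [-0.117, 0.993, 0.001], [-0.001, 0.001, -1.0]]
force: [-0.1, -0.1, 0.2]
gripper_width: 0.0849
finger_force: 0.0
a ('top', 'scene') [0.5392 0.2756 0.1164] 0.5271639011655231
a ('top',) [0.5497 0.2891 0.0166] 0.3423825963794095
a ('scene',) [0.5365 0.2667 0.1259] 0.06252184769038702
b ('top', 'scene') [0.5454 0.0057 0.0496] 0.18773248566236278
b ('top',) [0.5453 0.0057 0.0426] 0.13758740403892228
b ('scene',) [0.5479 0.0057 0.0517] 0.04415078158499981
c ('top', 'scene') [ 0.5568 -0.2705  0.2059] 0.11616702361769479
c ('top',) [ 0.5554 -0.2715  0.2101] 0.0914553550503867
c ('scene',) [ 0.5575 -0.2701  0.2073] 0.02240460386489226
t 16.1 pos [0.5248 0.1476 0.1287] tilt [ 0.0004  0.0006 -1.    ] F [-0.0073 -0.0219  0.3677] w 0.0847 grip 0.0 | turn -0.0897 then d [ 0.0563 -0.416  -0.0213]
```

View pics/z2.png

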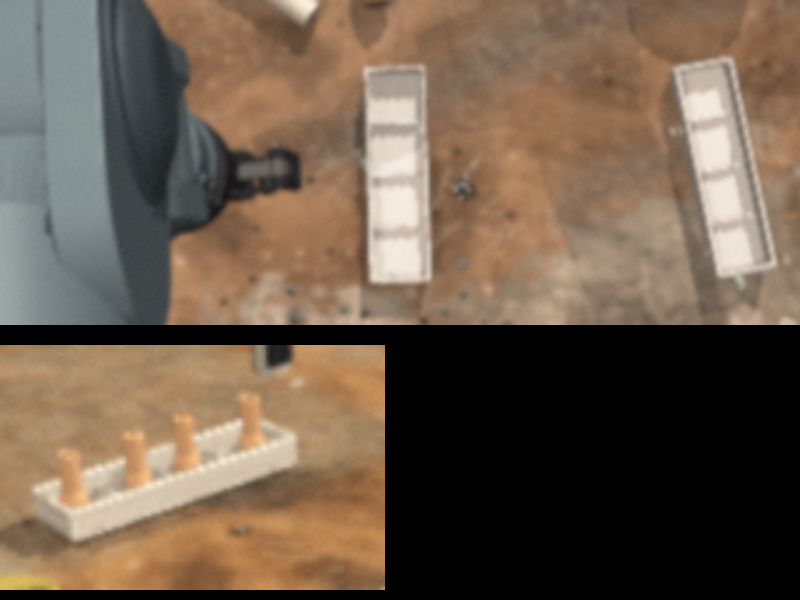

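The picture shows tray_a full, with four upright nozzles in the scene crop, and both other trays empty at crop (398,175) and (725,165).

I squeeze tray_b lightly where it stands, which gives its y and yaw exactly in the robot frame. Then I bring tray_c onto it.

Converted, 0.073 rad is 0.0465.

```bash
echo '[[0, 0, 0, 0.0465, 0.085], [0, 0, 0, 0, 0.085]]' | python3 shift.py; python3 go.py .546 .0057 .06 .047
```

```text
time: 16.3
tool_pos: [0.5245, 0.1483, 0.1283]
orientation: [[-0.999, -0.048, 0.0], [-0.048, 0.999, 0.0], [-0.0, 0.0, -1.0]]
force: [0.2, -0.4, 0.6]
gripper_width: 0.0848
finger_force: 0.0
t 16.3 pos [0.5245 0.1483 0.1283] tilt [ 0.0001  0.0004 -1.    ] F [ 0.1774 -0.4488  0.5971] w 0.0848 grip 0.0 | turn 0.0014 then d [-0.0147 -0.1434  0.0683]
```

Converted, -0.04 m is -0.8, -0.034 m is -0.68.

```bash
echo '[[-0.06, -0.6, 0, 0, 0.085], [-0.08, -0.8, 0, 0, 0.085], [-0.08, -0.8, 0, 0, 0.085], [-0.08, -0.68, 0, 0, 0.085], [0, 0, 0.6, 0, 0.085], [0, 0, 0.6, 0, 0.085], [0, 0, 0, 0, 0.085], [0, 0, 0, 0, 0.085], [0, 0, 0, 0, 0.085]]' | python3 shift.py; python3 go.py .546 .0057 .012 .047
```

```text
time: 17.2
tool_pos: [0.5476, 0.0043, 0.0698]
orientation: [[-0.999, -0.048, 0.002], [-0.048, 0.999, -0.0], [-0.002, -0.0, -1.0]]
force: [-0.3, -0.3, -0.5]
gripper_width: 0.0852
finger_force: 0.0
t 17.2 pos [0.5476 0.0043 0.0698] tilt [ 0.0023 -0.0001 -1.    ] F [-0.3416 -0.3463 -0.5029] w 0.0852 grip 0.0 | turn 0.0009 then d [0.0015 0.0015 0.0578]
```

Converted, 0.025 m is 0.5, 0.02 m is 0.4.

```bash
echo '[[0.02, 0.02, 0.5, 0, 0.085], [0, 0, 0.4, 0, 0.085], [0, 0, 0.2, 0, 0.085], [0, 0, 0, 0, 0.085], [0, 0, 0, 0, 0.085], [0, 0, 0, 0, 0.085]]' | python3 shift.py; python3 go.py .546 .0057 .012 .047;  echo '[[0, 0, 0, 0, 0.04], [0, 0, 0, 0, 0.04], [0, 0, 0, 0, 0.04], [0, 0, 0, 0, 0.04], [0, 0, 0, 0, 0.04], [0, 0, 0, 0, 0.04]]' | python3 shift.py; python3 go.py .546 .0057 .012 .047
```

```text
time: 17.8
tool_pos: [0.5467, 0.0046, 0.0146]
orientation: [[-0.999, -0.046, 0.003], [-0.046, 0.999, -0.0], [-0.003, -0.0, -1.0]]
force: [0.0, 0.0, 0.3]
gripper_width: 0.0856
finger_force: 0.0
t 17.8 pos [0.5467 0.0046 0.0146] tilt [ 0.0025 -0.0002 -1.    ] F [0.0343 0.0054 0.2578] w 0.0856 grip 0.0 | turn -0.0006 then d [0.0006 0.0011 0.0026]
time: 18.4
tool_pos: [0.5459, 0.0047, 0.0142]
orientation: [[-0.999, -0.046, 0.001], [-0.046, 0.999, 0.0], [-0.001, 0.0, -1.0]]
force: [-1.6, 0.5, 5.5]
gripper_width: 0.0481
finger_force: 62.1
t 18.4 pos [0.5459 0.0047 0.0142] tilt [ 0.0013  0.0001 -1.    ] F [-1.565   0.5281  5.4518] w 0.0481 grip 62.060497999191284 | turn -0.0008 then d [-0.0002  0.001   0.0022]
```

Converted, -0.03 m is -0.6, -0.02 m is -0.4, -0.083 rad is -0.0528.

```bash
echo '[[0, 0, 0, 0, 0.085], [0, 0, 0, 0, 0.085], [0, 0, 0, 0, 0.085], [0, 0, 0, 0, 0.085], [0, 0, -0.4, 0, 0.085], [0, 0, -0.6, 0, 0.085], [0, 0, -0.6, 0, 0.085], [0, 0, 0, -0.0509, 0.085], [0, 0, 0, -0.0528, 0.085], [0, 0, 0, 0, 0.085]]' | python3 shift.py; python3 go.py .5563 -.2708 .06 .2095
```

```text
time: 19.4
tool_pos: [0.5454, 0.0046, 0.0934]
orientation: [[-0.978, -0.207, 0.0], [-0.207, 0.978, 0.0], [-0.0, -0.0, -1.0]]
force: [0.5, -0.2, -0.5]
gripper_width: 0.0851
finger_force: 0.0
t 19.4 pos [0.5454 0.0046 0.0934] tilt [ 0.0004  0.     -1.    ] F [ 0.5495 -0.2313 -0.4503] w 0.0851 grip 0.0 | turn -0.0005 then d [ 0.0466 -0.2717  0.0334]
```

The manual's scale: shifts go in shares of 50 mm and turns go in shares of pi/2 rad. Converting my numbers, -0.042 m is -0.84, -0.02 m is -0.4.

```bash
echo '[[0.08, -0.4, 0, 0, 0.085], [0.14, -0.84, 0, 0, 0.085], [0.14, -0.84, 0, 0, 0.085], [0.14, -0.84, 0, 0, 0.085], [0.14, -0.84, 0, 0, 0.085], [0.14, -0.84, 0, 0, 0.085], [0.14, -0.84, 0, 0, 0.085], [0, 0, 0.4, 0, 0.085], [0, 0, 0, 0, 0.085], [0, 0, 0, 0, 0.085]]' | python3 shift.py
python3 go.py .5563 -.2708 .010 .2095
python3 -c "
from vis import *
F=grab('3')
for v in (('top','scene'),('top',),('scene',)):
  for z in (0,.005): print(v,z,*fit(F,[.546,.005,.046],v,z=z,h=.026-z))"
```

```text
time: 20.4
tool_pos: [0.5557, -0.2699, 0.0723]
orientation: [[-0.978, -0.207, -0.003], [-0.207, 0.978, 0.002], [0.002, 0.002, -1.0]]
force: [0.3, -1.0, -0.3]
gripper_width: 0.0849
finger_force: 0.0
t 20.4 pos [ 0.5557 -0.2699  0.0723] tilt [-0.0026  0.002  -1.    ] F [ 0.3495 -0.9525 -0.3449] w 0.0849 grip 0.0 | turn -0.001 then d [-0.0004 -0.001   0.0623]
('top', 'scene') 0 [0.5466 0.0073 0.0476] 0.24167365725899548
('top', 'scene') 0.005 [0.5465 0.0056 0.0486] 0.17479706613314222
('top',) 0 [0.5454 0.0057 0.0426] 0.13582858028771225
('top',) 0.005 [0.5454 0.0057 0.0426] 0.13582858028771225
('scene',) 0 [0.5503 0.0104 0.0444] 0.07723551486184294
('scene',) 0.005 [0.5475 0.0059 0.0516] 0.032157630550996706
```

Converted, 0.025 m is 0.5, 0.01 m is 0.2.

```bash
echo '[[0, -0.02, 0.5, 0, 0.085], [0, 0, 0.4, 0, 0.085], [0, 0, 0.2, 0, 0.085], [0, 0, 0.04, 0, 0.085], [0, 0, 0, 0, 0.085], [0, 0, 0, 0, 0.085], [0, 0, 0, 0, 0.085]]' | python3 shift.py; python3 go.py .5564 -.2708 .010 .2095
```

```text
time: 21.2
tool_pos: [0.5579, -0.2724, 0.0174]
orientation: [[-0.978, -0.208, 0.002], [-0.208, 0.978, -0.001], [-0.002, -0.001, -1.0]]
force: [0.7, -0.3, -0.2]
gripper_width: 0.0849
finger_force: 0.0
t 21.2 pos [ 0.5579 -0.2724  0.0174] tilt [ 0.0018 -0.001  -1.    ] F [ 0.6949 -0.3107 -0.2477] w 0.0849 grip 0.0 | turn -0.0002 then d [0.0011 0.0019 0.0074]
```

Converted, 0.005 m is 0.1, 0.001 m is 0.02.

```bash
echo '[[0.02, 0.02, 0.1, 0, 0.085], [0, 0, 0.02, 0, 0.085], [0, 0, 0, 0, 0.085], [0, 0, 0, 0, 0.085], [0, 0, 0, 0, 0.04], [0, 0, 0, 0, 0.04], [0, 0, 0, 0, 0.04], [0, 0, 0, 0, 0.04], [0, 0, 0, 0, 0.04], [0, 0, 0, 0, 0.04]]' | python3 shift.py; python3 go.py .5564 -.2708 .010 .2095
```

```text
time: 22.2
tool_pos: [0.5562, -0.2713, 0.0107]
orientation: [[-0.978, -0.208, 0.001], [-0.208, 0.978, -0.0], [-0.001, -0.0, -1.0]]
force: [-0.5, 0.7, 3.9]
gripper_width: 0.0484
finger_force: 63.3
t 22.2 pos [ 0.5562 -0.2713  0.0107] tilt [ 0.0009 -0.0003 -1.    ] F [-0.5304  0.6781  3.8607] w 0.0484 grip 63.311201333999634 | turn -0.0003 then d [-0.0003  0.0005  0.0007]
```

Gripped at tray_c's mid length. I lift it and carry it over tray_b.

Converted, -0.03 m is -0.6, -0.02 m is -0.4, 0.06 rad is 0.0382.

```bash
echo '[[0, 0, -0.2, 0, 0.04], [0, 0, -0.4, 0, 0.04], [0, 0, -0.6, 0, 0.04], [0, 0, -0.6, 0, 0.04], [0, 0, 0, 0.0318, 0.04], [0, 0, 0, 0.0382, 0.04], [0, 0, 0, 0.0337, 0.04], [0, 0, 0, 0, 0.04], [0, 0, 0, 0, 0.04]]' | python3 shift.py; python3 go.py .546 .0047 .0317 .046
```

```text
time: 23.1
tool_pos: [0.5553, -0.2709, 0.0998]
orientation: [[-0.999, -0.047, -0.001], [-0.047, 0.999, 0.001], [0.001, 0.001, -1.0]]
force: [0.1, -0.5, -2.6]
gripper_width: 0.0485
finger_force: 62.6
t 23.1 pos [ 0.5553 -0.2709  0.0998] tilt [-0.0011  0.0008 -1.    ] F [ 0.1246 -0.5401 -2.5814] w 0.0485 grip 62.638195753097534 | turn 0.0013 then d [-0.0034  0.2757  0.0681]
```

Converted, 0.04 m is 0.8, 0.035 m is 0.7.

```bash
echo '[[0, 0.4, 0, 0, 0.04], [0, 0.6, 0, 0, 0.04], [-0.02, 0.8, 0, 0, 0.04], [-0.02, 0.8, 0, 0, 0.04], [-0.02, 0.8, 0, 0, 0.04], [0, 0.8, 0, 0, 0.04], [0, 0.7, 0, 0, 0.04], [0, 0.4, 0, 0, 0.04], [0, 0.2, 0, 0, 0.04], [0, 0, 0, 0, 0.04]]' | python3 shift.py; echo '[[0, 0, 0.4, 0, 0.04], [0, 0, 0.2, 0, 0.04], [0, 0, 0, 0, 0.04], [0, 0, 0, 0, 0.04], [0, 0, 0, 0, 0.04]]' | python3 shift.py; python3 go.py .546 .0047 .0317 .046
```

```text
time: 24.1
tool_pos: [0.5456, 0.0051, 0.1002]
orientation: [[-0.999, -0.049, -0.0], [-0.049, 0.999, 0.0], [0.0, 0.0, -1.0]]
force: [0.9, 0.2, -2.6]
gripper_width: 0.0482
finger_force: 62.8
time: 24.6
tool_pos: [0.5467, 0.0031, 0.0709]
orientation: [[-0.999, -0.045, 0.001], [-0.045, 0.999, -0.0], [-0.001, -0.0, -1.0]]
force: [-0.3, 0.5, -2.6]
gripper_width: 0.048
finger_force: 62.7
t 24.6 pos [0.5467 0.0031 0.0709] tilt [ 0.001  -0.0001 -1.    ] F [-0.3126  0.5304 -2.6072] w 0.048 grip 62.74579882621765 | turn -0.0005 then d [0.0006 0.0016 0.0392]
```

Converted, 0.01 m is 0.2, 0.006 m is 0.12.

```bash
echo '[[0.01, 0.03, 0.2, 0, 0.04], [0, 0, 0.2, 0, 0.04], [0, 0, 0.12, 0, 0.04], [0, 0, 0, 0, 0.04], [0, 0, 0, 0, 0.04], [0, 0, 0, 0, 0.04], [0, 0, 0, 0, 0.04]]' | python3 shift.py; python3 go.py .546 .0047 .0317 .046
python3 -c "
from vis import *
F=grab('4')
o=np.zeros((520,760,3),np.uint8);s=cv2.resize(F['scene']['pixels'][175:255,230:340],None,fx=6.5,fy=6.5,interpolation=cv2.INTER_CUBIC)
o[:s.shape[0],:s.shape[1]]=s;cv2.imwrite('pics/z4.png',o)"
```

```text
time: 25.3
tool_pos: [0.546, 0.0051, 0.0446]
orientation: [[-0.999, -0.046, 0.001], [-0.046, 0.999, 0.0], [-0.001, -0.0, -1.0]]
force: [0.3, -0.7, -2.2]
gripper_width: 0.0484
finger_force: 62.8
t 25.3 pos [0.546  0.0051 0.0446] tilt [ 0.0009  0.     -1.    ] F [ 0.2921 -0.6733 -2.2448] w 0.0484 grip 62.81858682632446 | turn 0.0002 then d [ 0.     -0.0004  0.0129]
```

View pics/z4.png

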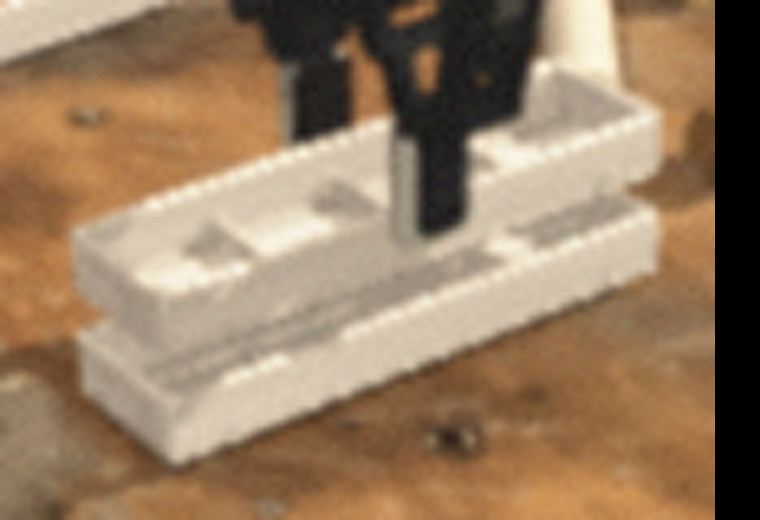

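The upper tray hangs parallel above tray_b. Its left, right and front rim corners are at crop x of about 75, 660 and 165, against 80, 658 and 175 for the lower tray. I compare these with the projected offsets for exact alignment.

```bash
python3 -c "
from vis import *
F=load('4')
def c(p,z):return ((proj(F['scene'],box(p,z,.026)[4:])-[230,175]+.5)*6.5).round(1).tolist()
print(c([.5465,.0056,.047],0));print(c([.5465,.0056,.047],.0339));print('dx+2mm',c([.5485,.0056,.047],.0339));print('dy+2',c([.5465,.0076,.047],.0339))"
```

```text
[[166.9, 403.3], [74.1, 330.3], [553.5, 151.5], [656.0, 209.9]]
[[159.9, 298.4], [65.5, 228.5], [554.5, 56.6], [659.0, 112.2]]
dx+2mm [[166.3, 296.2], [71.7, 226.5], [559.6, 55.0], [664.2, 110.5]]
dy+2 [[156.3, 295.4], [62.2, 225.7], [550.7, 54.4], [654.9, 109.8]]
```

The corner differences average to about zero, so the alignment is within a millimetre. I lower it.

Converted, 0.003 m is 0.06.

```bash
echo '[[0, 0, 0.06, 0, 0.04], [0, 0, 0.06, 0, 0.04], [0, 0, 0.06, 0, 0.04], [0, 0, 0, 0, 0.04], [0, 0, 0, 0, 0.04], [0, 0, 0, 0, 0.04]]' | python3 shift.py; python3 go.py .546 .0047 .0317 .046
```

```text
time: 26.0
tool_pos: [0.5456, 0.0052, 0.0353]
orientation: [[-0.999, -0.046, 0.0], [-0.046, 0.999, 0.0], [-0.0, 0.0, -1.0]]
force: [0.0, -0.3, -3.2]
gripper_width: 0.0483
finger_force: 62.8
t 26.0 pos [0.5456 0.0052 0.0353] tilt [ 0.0001  0.0001 -1.    ] F [ 0.0234 -0.3026 -3.2351] w 0.0483 grip 62.81877279281616 | turn 0.0002 then d [-0.0004 -0.0005  0.0036]
```

Converted, 0.0015 m is 0.03, 0.001 m is 0.02.

```bash
echo '[[0, -0.01, 0.03, 0, 0.04], [0, 0, 0.02, 0, 0.04], [0, 0, 0.02, 0, 0.04], [0, 0, 0, 0, 0.04], [0, 0, 0, 0, 0.04]]' | python3 shift.py; python3 go.py .546 .0047 .0317 .046
```

```text
time: 26.5
tool_pos: [0.5456, 0.0047, 0.0318]
orientation: [[-0.999, -0.046, 0.0], [-0.046, 0.999, 0.0], [-0.0, 0.0, -1.0]]
force: [-0.8, -0.5, -2.6]
gripper_width: 0.0487
finger_force: 62.9
t 26.5 pos [0.5456 0.0047 0.0318] tilt [ 0.0001  0.0001 -1.    ] F [-0.8286 -0.4711 -2.5681] w 0.0487 grip 62.89032697677612 | turn 0.0002 then d [-0.0004  0.      0.0001]
```

Converted, 0.0005 m is 0.01.

```bash
echo '[[0, 0, 0.01, 0, 0.04], [0, 0, 0, 0, 0.04], [0, 0, 0, 0, 0.04]]' | python3 shift.py; echo '[[0, 0, 0, 0, 0.055], [0, 0, 0, 0, 0.07], [0, 0, 0, 0, 0.085], [0, 0, 0, 0, 0.085], [0, 0, -0.4, 0, 0.085], [0, 0, -0.8, 0, 0.085], [0, 0, -1, 0, 0.085], [0.6, 0, -0.6, 0, 0.085], [0.6, 0, -0.6, 0, 0.085], [0, 0, 0, 0, 0.085]]' | python3 shift.py; echo '[[0.6, -0.8, 0, 0, 0.085], [0.4, -0.9, 0, 0, 0.085], [0, -1, 0, 0, 0.085], [0, -1, 0, 0, 0.085], [0, -0.8, 0, 0, 0.085], [0, 0, 0, 0, 0.085], [0, 0, 0, 0, 0.085], [0, 0, 0, 0, 0.085]]' | python3 shift.py
python3 -c "
from vis import *
F=grab('5')
print('a',*fit(F,[.535,.268,.12],('scene',),z=.005,h=.021))
for v in (('top','scene'),('top',),('scene',)): print(*fit(F,[.546,.0055,.047],v,z=.005,h=.042))
o=np.zeros((600,800,3),np.uint8);t=cv2.resize(F['top']['pixels'][140:260,125:305],None,fx=2.5,fy=2.5);s=cv2.resize(F['scene']['pixels'][145:255,170:345],None,fx=3,fy=2.7,interpolation=cv2.INTER_CUBIC)
o[:t.shape[0],:t.shape[1]]=t;o[302:599,:s.shape[1]]=s;cv2.imwrite('pics/z5.png',o)"
```

```text
time: 26.8
tool_pos: [0.5456, 0.0047, 0.0317]
orientation: [[-0.999, -0.046, 0.0], [-0.046, 0.999, -0.0], [-0.0, -0.0, -1.0]]
force: [-1.7, 0.3, 5.0]
gripper_width: 0.0485
finger_force: 63.6
time: 27.8
tool_pos: [0.4853, 0.0017, 0.2055]
orientation: [[-0.999, -0.046, 0.005], [-0.046, 0.999, -0.001], [-0.005, -0.001, -1.0]]
force: [0.8, 0.0, 0.5]
gripper_width: 0.0851
finger_force: 0.0
time: 28.6
tool_pos: [0.4459, -0.2242, 0.2005]
orientation: [[-0.999, -0.047, -0.001], [-0.047, 0.999, 0.001], [0.001, 0.001, -1.0]]
force: [0.1, -0.4, 0.1]
gripper_width: 0.0851
finger_force: 0.0
a [0.5359 0.2665 0.1175] 0.06219625547736024
[0.5468 0.0055 0.0527] 0.17125222293392411
[0.5458 0.0059 0.0477] 0.13858904386496865
[0.5485 0.0057 0.0573] 0.026189448884688347
```

View pics/z5.png

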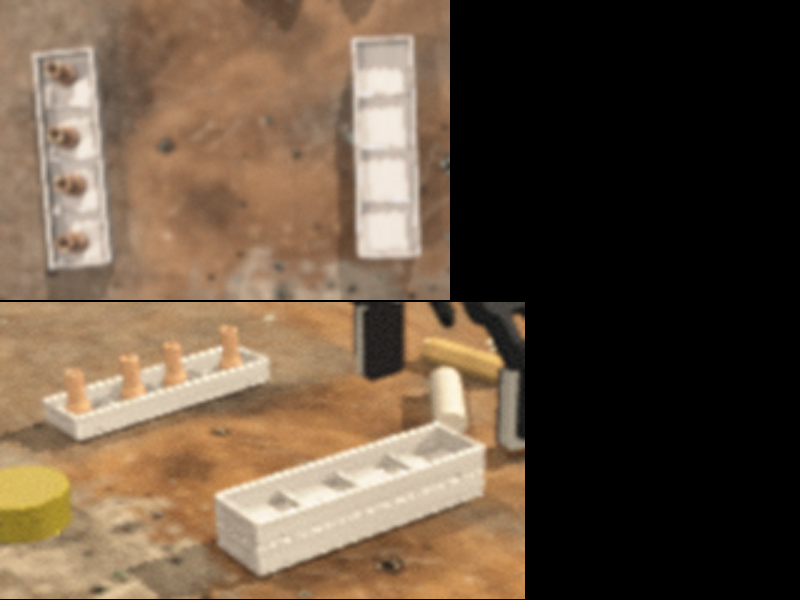

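The final picture shows tray_a with four upright nozzles, at crop (65,70) to (72,242). Tray_c is nested flush and level on tray_b (scene crop (350,500)), and the bystanders haven't moved. I hand the job in.

```bash
python3 -c "
from station import robot, eyes
print(robot.job_done())"
```

```text
the job is handed in; nothing more can be done
None
```

I handed the job in at about 29 s: tray_a holds four upright nozzles where it stood, tray_c is nested on tray_b, and the last pictures show nothing else moved; the station returned no verdict.

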